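Index the decorating turntable to the next hole

ROBOT

A 6-joint arm with a two-finger parallel gripper is mounted at the origin on the work surface. World frame = base frame: x ahead of the robot, y to its left, z up, the work surface at z = 0. Lengths are in m, angles in degrees, forces in N, time in s.
With the tool pointing down it reaches from about 0.25 to 0.725 m from the base axis. Payload 9.7 kg.
Tool frame: the origin (TCP) lies at the very end of the fingers, on their centre line; the grasp point (between the pads) lies 19 mm behind it; z points along the fingers, y is the line along which they close (so a half turn about z gives the same grasp; the last joint's range is limited). The gripper opens to 85 mm and grips with 20 to 120 N. Pads are 22 mm wide; open, the fingers measure 114 mm over their backs; the gripper's body (76 mm by 85 mm) begins 54 mm behind the grasp point. The pads swing forward as they close: fully open they stand 13 mm farther back than shut.
Start: joints at [-70.646, 4.979, 10.078, 95.1, 0, 90], TCP at [0.182, -0.519, 0.231] pointing down, gripper open.
Joint ranges: [-179.16, 179.16], [-48.56, 103.87], [-65.8, 70.77], [-126.05, 130.52], [-82.76, 87.17], [-180, 180]. Speed limits (degrees/s): [127.2, 127.2, 147.25, 180, 180, 180].

INTERFACE

Orientations are given as [roll, pitch, yaw] about the fixed x, y, z axes, in that order (R = Rz(yaw) Ry(pitch) Rx(roll)).
In Python, from workcell import telemetry, optics, workorder gives the robot as it stands.
- The arm moves only by the shell command python3 -m handwheel 'ROWS' [FORCE]. ROWS is JSON, a list of rows, each an object of numbers: "tx", "ty", "tz": the shift along the tool's x, y, z in m; "ax", "ay", "az": the turn, a rotation vector about the tool's x, y, z in degrees; "jaw": the gripper command: -1 is shut, 1 is fully open, values between are in proportion. A call has exactly 10 rows; each row shifts and turns the commanded pose from where the row before left it, along the tool's axes as they then stand; what a row does not reach is not made up. A row lasts 1/8 s, in which the tool goes at most 62.5 mm and 10.7 degrees, less where a joint would pass 70% of its speed; a pose out of reach is approached as far as the arm can. A call is refused whole if a number of a shift passes 0.0625 or a number of a turn 10.7, either way. A call with a gripper value outside its range is refused whole. The fingers move at their own pace and stop on an object; FORCE is the grip in N (left out, the last holds). Time passes only in rows, so rows that do not move let the fingers close, or fill a call up. It gives the time, the measured TCP pose, the force, the opening and the grip force at its end, in the units of the state.
- telemetry.get_obs(): the state, without advancing time (a new reading comes with each control period).
- optics.camera(name): name is "side" or "top"; returns a dict with "color" (420x560x3 uint8, red, green, blue), "K" (3x3 intrinsics, pixels), "k1" (the pictures are not rectified: a ray, as slopes to the right and down, at radius r is drawn at 1 + k1 r^2 times it, then the intrinsics apply), "extrinsics" (4x4, takes a point from camera to world coordinates). Camera axes: x right, y down, z forward; pixel columns grow to the right and rows downward; lengths in m; the calibration is good to about 2 mm. A picture is of the moment at which its call begins. There is no depth.
- workorder.job_done(): hands the job in; it is judged then, once.
The state is a dict: "time": time; "q": joint angles; "qd": joint speeds; "joint_efforts": joint torques, N m; "ee_pos": TCP position; "tcp_rot": TCP orientation; "wrist_force": force on the tool from outside, world axes, zero at the start; "torque": the same for the moment, N m; "opening": finger opening in m; "grasp_force": force on a finger pad.
Only numpy, scipy, OpenCV 4.12 (cv2) and the standard library are available. Lean on these libraries where they do the work, as an engineer would, in place of code of your own. Each camera call takes 0.05 s, during which the arm holds its last target. There are 200 camera calls.

TASK

Jars are being finished one after another on the indexing turntable; bring it on by one place. With the fingertips press the brass plunger in, turn the turntable counter-clockwise (seen from above) by pushing on the post beside the plunger, and let the plunger spring fully up into the very next hole, so that the turntable is locked again. Nothing is to be picked up: the jars ride along standing on their ring marks, and everything else on the worktop stays where it is.

Things in the scene. Friction and masses are not known exactly. Their poses are not given: they have to be found in the camera images.
- stand: fixed dark steel foot and column of the indexing turntable, with a fixed flat aluminium ring (outer diameter about 280 mm, top 52 mm above the worktop) that has 6 evenly spaced holes, one every 60 degrees, centred 125 mm from the axis. Origin: on the worktop on the turning axis; z up; +x points to the hole in which the plunger's pin sits at the start. It stands anywhere, at any of a wide range of yaws.
- turntable (a joint): angle of the turning plate in rad, 0 at the start (pin in the first hole), growing counter-clockwise seen from above; the next hole counter-clockwise is at 1.047 (60 degrees). The plate turns with slight friction (0.06 N m) and stays where it is left; locked by the pin it has about 0.015 rad of play either way.
- plunger (a joint): travel of the spring plunger in m: 0 is fully up, 0.014 fully pressed down. The spring takes 3 N to start and 6 N fully down. Its pin stands up into a hole of the ring from below: pressed 0.011 or more it is out and the plate can turn. Let go between holes, the pin slides along under the ring (travel about 0.011) and springs up by itself at the next hole, stopping the plate.
- plunger_top (a point): centre of the top face of the plunger's round flat brass button (diameter 40 mm, 12 mm thick), 158 mm from the turning axis and 104 mm above the worktop when up. It is pressed straight down. It turns with the plate.
- post_top (a point): top centre of the round upright steel push post (diameter 14 mm, top 143 mm above the worktop), fixed on the arm 34 mm from the button's centre, on its counter-clockwise side. A fingertip that rests on the button beside the post can push the post, and so turn the plate.
- hub (a point): point on the turning axis, 68 mm above the worktop, at the top of the turning plate: a round wooden disc, diameter 216 mm, with a flat steel arm that sticks out over the ring (arm top 68 mm high) and carries the plunger and the push post.
- next_hole (a point): centre of the next hole (counter-clockwise) at the ring's top face, fixed on the ring, 125 mm from the axis and 52 mm above the worktop.
- jar1: small closed amber glass jar with a steel lid, standing loose on the disc: diameter 52 mm, height 46 mm, 0.14 kg. Origin: centre of its underside; z up.
- seat1 (a point): centre of the ring mark on the disc's top on which jar1 stands, 73 mm from the axis, 30 degrees counter-clockwise of the plunger; turns with the plate.
- jar2: small closed amber glass jar with a steel lid, standing loose on the disc: diameter 48 mm, height 42 mm, 0.14 kg. Origin: centre of its underside; z up.
- seat2 (a point): centre of the ring mark on the disc's top on which jar2 stands, 73 mm from the axis, 90 degrees counter-clockwise of the plunger; turns with the plate.
- jar3: small closed amber glass jar with a steel lid, standing loose on the disc: diameter 52 mm, height 46 mm, 0.14 kg. Origin: centre of its underside; z up.
- seat3 (a point): centre of the ring mark on the disc's top on which jar3 stands, 73 mm from the axis, 150 degrees counter-clockwise of the plunger; turns with the plate.
- jar4: small closed amber glass jar with a steel lid, standing loose on the disc: diameter 48 mm, height 42 mm, 0.14 kg. Origin: centre of its underside; z up.
- seat4 (a point): centre of the ring mark on the disc's top on which jar4 stands, 73 mm from the axis, 270 degrees counter-clockwise of the plunger; turns with the plate.
- fruit_bowl: bystander, loose: black footed bowl of pears, diameter 220 mm, about 150 mm high. Origin at its underside centre.
- tumbler: bystander, loose: glass tumbler, diameter 66 mm, height 90 mm. Origin at its underside centre.
- plate: bystander, loose: white side plate, diameter 180 mm, 16 mm high. Origin at its underside centre.
- pear: bystander, loose: a single pear standing, diameter 68 mm, 84 mm high. Origin at its underside centre.
- mug: bystander, loose: white mug, diameter 76 mm, 85 mm high, handle to its own +y. Origin at its underside centre.
- pepper_mill: bystander, loose: dark wooden pepper mill, diameter 54 mm, 140 mm high. Origin at its underside centre.
- spatula: bystander, loose: kitchen spatula lying flat, 260 mm long. Origin at its underside (middle of its length).
Mind the look-alikes: they are no part of the job. Leave any pink look-alike of the jar4 alone.

How it is judged:
By the outcome, as a careful person would: the job done as asked, in the order asked, and still so for the second after the job is handed in, with the robot touching nothing.
It also fails if it takes over 48 s, if anything falls off the work surface, if the arm or the gripper's body presses on something with over 40 N, if the wrist force passes 120 N, or if a joint passes its speed limit or range.

## Working session

There is one attempt and no reset: what is moved stays moved. The work goes in short steps, Python scripts to look and compute and a shell command to move; the robot and the scene stay as the last step left them, time stands still between calls to the robot, and variables do not carry over. Pictures are saved under pics/ and viewed, at most 10 in all, crops included, and the job is handed in when it is done.

```bash
mkdir -p pics; python3 - <<'E'
from workcell import telemetry, optics
import cv2
print(telemetry.get_obs())
for n in("top","side"):
    c=optics.camera(n); cv2.imwrite(f"pics/{n}0.png",c["color"][:,:,::-1]); print(n,c["K"],c["k1"],c["extrinsics"])
E
```

```text
{'time': 0.0, 'q': array([-7.06471662e+01,  5.01238364e+00,  1.00330330e+01,  9.50995017e+01,
       -1.99377605e-03,  9.00018280e+01]), 'qd': array([ 0.01455148, -0.02106157, -0.02984948, -0.0509065 ,  0.03539074,
       -0.07110642]), 'joint_efforts': array([ 3.49421942e-03, -5.20383310e+01,  4.64807582e+01,  1.62726478e-02,
        1.02098381e-04,  8.63288449e-06]), 'ee_pos': array([ 0.18217393, -0.51870326,  0.23055803]), 'tcp_rot': array([-1.79921148e+02,  1.99628994e-03,  1.93510085e+01]), 'wrist_force': array([1.04415639, 1.27120404, 0.56712766]), 'torque': array([-0.03357894, -0.03045279, -0.01117921]), 'grasp_force': 0.0, 'opening': 0.0854234859513183}
top [[528.24462478   0.         277.40018729]
 [  0.         528.24462478 208.34398222]
 [  0.           0.           1.        ]] -0.08993855634665476 [[-1.90652890e-03 -9.74276044e-01  2.25349850e-01  2.29846322e-01]
 [-9.99997994e-01  1.71905695e-03 -1.02813054e-03  3.40686555e-02]
 [ 6.14293729e-04 -2.25351358e-01 -9.74277367e-01  1.44553234e+00]
 [ 0.00000000e+00  0.00000000e+00  0.00000000e+00  1.00000000e+00]]
side [[397.9002943    0.         280.09858169]
 [  0.         397.9002943  208.74639538]
 [  0.           0.           1.        ]] -0.10356010479965475 [[-9.13575435e-01 -3.07963702e-01  2.65590440e-01  1.86046465e-01]
 [-4.06668221e-01  6.90325290e-01 -5.98391136e-01  8.33470816e-01]
 [ 9.38952401e-04 -6.54682635e-01 -7.55903278e-01  1.09405096e+00]
 [ 0.00000000e+00  0.00000000e+00  0.00000000e+00  1.00000000e+00]]
```

View pics/top0.png

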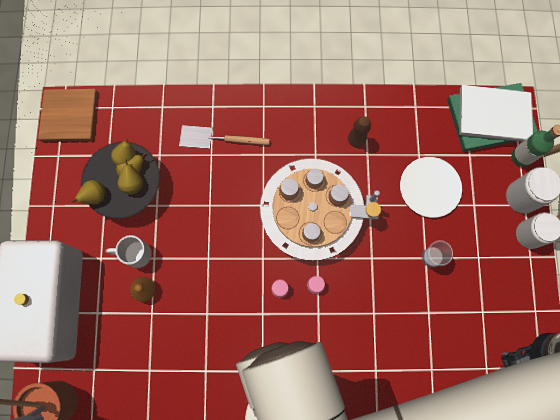

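View pics/side0.png

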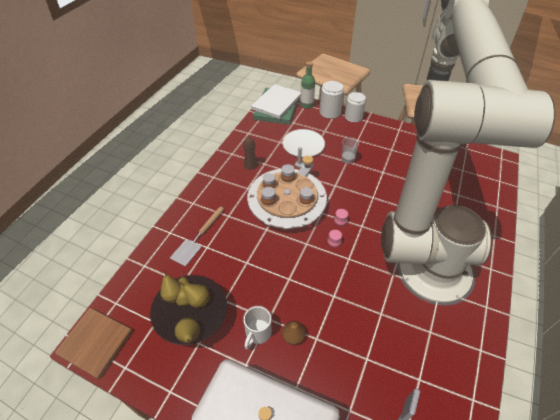

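The top view shows the turntable centred at about (312,208), with the brass button at (373,209) and the post at (376,195) on its CCW side. The next hole is to the upper right. The pink look-alikes at (280,288) and (316,285) are to be left alone.

```bash
cat > h.py <<'E'
import numpy as np, cv2
from workcell import telemetry, optics
def ray(c,uv,z):
    K,k=c["K"],c["k1"]; T=c["extrinsics"]
    p=cv2.undistortPoints(np.array([[uv]],float),K,np.array([k,0,0,0,0.]))[0,0]
    d=T[:3,:3]@np.r_[p,1]; o=T[:3,3]
    return (o+d*(z-o[2])/d[2])[:2]
def blob(m):
    n,l,s,ce=cv2.connectedComponentsWithStats(m.astype(np.uint8))
    return [(ce[i].round(1),int(s[i,4]),s[i,:4].tolist()) for i in range(1,n) if s[i,4]>15]
E
python3 - <<'E'
from h import *
for n,box,zc in(("top",(255,150,395,270),.104),("side",(240,140,335,230),.104)):
    c=optics.camera(n); im=c["color"]; x0,y0,x1,y1=box
    h=cv2.cvtColor(im,cv2.COLOR_RGB2HSV); roi=np.zeros(im.shape[:2],bool); roi[y0:y1,x0:x1]=1
    y=(h[...,0]>15)&(h[...,0]<30)&(h[...,1]>130)&(h[...,2]>120)&roi
    for b in blob(y): print(n,"brass",b,ray(c,b[0],.104),ray(c,b[0],.1))
    # ring: non-red area hull
    w=((h[...,1]<60)&(h[...,2]>170)&roi).astype(np.uint8)
    cs=cv2.findContours(w,0,1)[0]; k=max(cs,key=cv2.contourArea)
    P=np.array([ray(c,p[0],.052) for p in k]); 
    A=np.c_[2*P,np.ones(len(P))]
    for _ in range(4):
        s=np.linalg.lstsq(A,(P**2).sum(1),rcond=None)[0]; r=np.sqrt(s[2]+s[:2]@s[:2])
        e=abs(np.hypot(*(P-s[:2]).T)-r); P=P[e<max(.003,np.median(e)*2)]; A=np.c_[2*P,np.ones(len(P))]
    print(n,"ring",s[:2],r,len(P))
    cr=im[y0:y1,x0:x1,::-1] if n=="side" else im[180:235,340:395,::-1]
    cv2.imwrite(f"pics/{n}c.png",cv2.resize(cr,None,fx=6 if n=="side" else 9,fy=6 if n=="side" else 9,interpolation=cv2.INTER_CUBIC))
E
```

```text
top brass (array([373.1, 209.1]), 172, [366, 202, 15, 15]) [ 0.5376724  -0.21748777] [ 0.53859024 -0.21823783]
top ring [ 0.56755725 -0.05417926] 0.147751897056961 469
side ring [ 0.55791338 -0.06311189] 0.13111397777997402 362
```

View pics/topc.png

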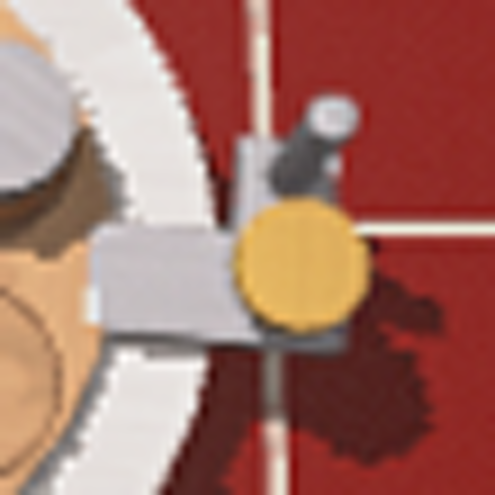

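View pics/sidec.png

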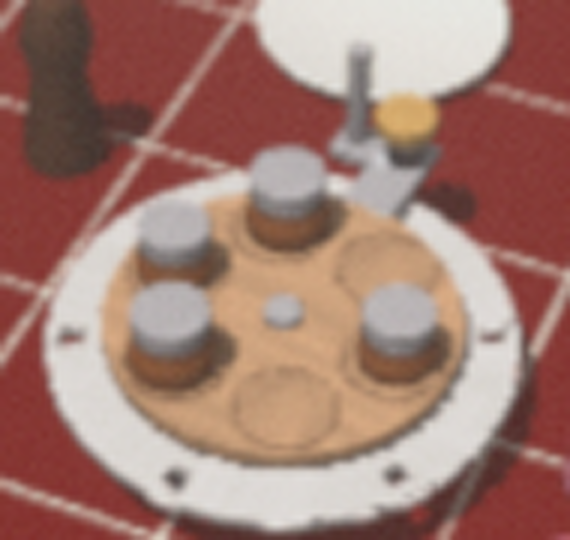

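The top crop shows the post tip at full-image (377,193) and the button at (373,209). The side crop shows the button at (307.8,159.7), the post tip at (299.8,148) and the hub knob at (287.2,191.7). Four ring holes are visible.

```bash
python3 - <<'E'
from h import *
t=optics.camera("top"); s=optics.camera("side")
im=t["color"]; h=cv2.cvtColor(im,cv2.COLOR_RGB2HSV)
w=((h[...,1]<60)&(h[...,2]>170)).astype(np.uint8); 
hull=np.zeros_like(w); roi=np.zeros_like(w); roi[150:270,255:368]=w[150:270,255:368]
k=max(cv2.findContours(roi,0,1)[0],key=cv2.contourArea); cv2.fillPoly(hull,[cv2.convexHull(k)],1)
for b in blob((h[...,0:1].max(2)<300)&(hull>0)&(w==0)&(h[...,2]<130)):
    if b[1]<60: print("tophole?",b,ray(t,b[0],.052))
for a in((70,335),(490,335),(177,478),(395,473)):
    print("sidehole",ray(s,(a[0]/6+240-.4,a[1]/6+140-.4),.052))
for n,a,b,z in(("button",(373.1,209.1),(307.4,159.3),.104),("post",(376.6,192.6),(299.4,147.6),.143),("knob",None,(286.8,191.3),.08),("knobt",(312,207),None,.08)):
    print(n,a and ray(t,a,z),b and ray(s,b,z))
E
```

```text
tophole? (array([361.3, 219.8]), 36, [352, 217, 15, 11]) [ 0.52001393 -0.19392814]
tophole? (array([284.9, 244.9]), 21, [282, 243, 6, 5]) [0.45209425 0.01279258]
tophole? (array([331.8, 249.6]), 20, [330, 247, 5, 6]) [ 0.4391166  -0.11209469]
sidehole [ 0.67174779 -0.00694838]
sidehole [ 0.44343634 -0.10885706]
sidehole [0.56702872 0.06680663]
sidehole [0.45593704 0.01326311]
button [ 0.5376724  -0.21748777] [ 0.54007647 -0.21238335]
post [ 0.57199679 -0.22105577] [ 0.57607513 -0.21859106]
knob None [ 0.55378704 -0.05276141]
knobt [ 0.54919493 -0.05927588] None
```

```bash
R='{"tx":0.0445,"ty":-0.0164,"jaw":-1}'; python3 -m handwheel '[{"tx":0.0445,"ty":-0.0164,"jaw":-1},{"tx":0.0445,"ty":-0.0164,"jaw":-1},{"tx":0.0445,"ty":-0.0164,"jaw":-1},{"tx":0.0445,"ty":-0.0164,"jaw":-1},{"tx":0.0445,"ty":-0.0164,"jaw":-1},{"tx":0.0445,"ty":-0.0164,"jaw":-1},{"tx":0.0445,"ty":-0.0164,"jaw":-1},{"tx":0.0445,"ty":-0.0164,"jaw":-1},{"tx":0.0445,"ty":-0.0164,"jaw":-1},{"tx":0.0445,"ty":-0.0164,"jaw":-1}]' 20
python3 -m handwheel '[{"az":5,"jaw":-1},{"az":5,"jaw":-1},{"az":5,"jaw":-1},{"az":5,"jaw":-1},{"az":5.3,"jaw":-1},{"tz":0.02,"jaw":-1},{"tz":0.02,"jaw":-1},{"tz":0.02,"jaw":-1},{"jaw":-1},{"jaw":-1}]'
python3 - <<'E'
from h import *
print(telemetry.get_obs()["q"].round(1))
t=optics.camera("top"); s=optics.camera("side")
a=cv2.resize(t["color"][130:240,330:430],None,fx=4,fy=4); b=cv2.resize(s["color"][120:230,250:350],None,fx=4,fy=4)
cv2.imwrite("pics/two1.png",np.hstack([a,b])[:,:,::-1])
E
```

```text
[-70.6   5.   10.1  95.1   0.   90. ]$[0]: bad value
$[0]: bad value
```

View pics/two1.png

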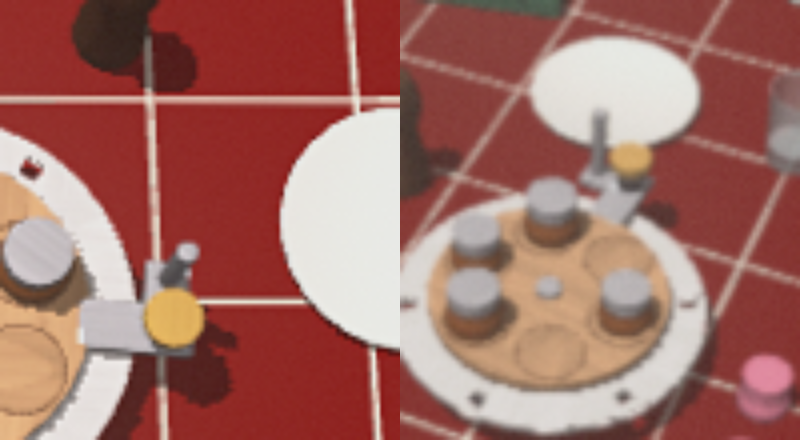

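The picture shows nothing has moved because the rows were refused; probably every key is needed. The pepper mill base is at about (356,145). I'll retype the rows with all keys.

```bash
python3 -m handwheel '[{"tx":0.0445,"ty":-0.0164,"tz":0,"ax":0,"ay":0,"az":0,"jaw":-1},{"tx":0.0445,"ty":-0.0164,"tz":0,"ax":0,"ay":0,"az":0,"jaw":-1},{"tx":0.0445,"ty":-0.0164,"tz":0,"ax":0,"ay":0,"az":0,"jaw":-1},{"tx":0.0445,"ty":-0.0164,"tz":0,"ax":0,"ay":0,"az":0,"jaw":-1},{"tx":0.0445,"ty":-0.0164,"tz":0,"ax":0,"ay":0,"az":0,"jaw":-1},{"tx":0.0445,"ty":-0.0164,"tz":0,"ax":0,"ay":0,"az":0,"jaw":-1},{"tx":0.0445,"ty":-0.0164,"tz":0,"ax":0,"ay":0,"az":0,"jaw":-1},{"tx":0.0445,"ty":-0.0164,"tz":0,"ax":0,"ay":0,"az":0,"jaw":-1},{"tx":0.0445,"ty":-0.0164,"tz":0,"ax":0,"ay":0,"az":0,"jaw":-1},{"tx":0.0445,"ty":-0.0164,"tz":0,"ax":0,"ay":0,"az":0,"jaw":-1}]' 20
```

```text
time: 1.65
ee_pos: [0.5489, -0.2155, 0.2313]
tcp_rot: [180.0, -0.0, 19.4]
wrist_force: [0.3, -0.1, 0.8]
opening: -0.0002
grasp_force: 0.0
```

```bash
python3 -m handwheel '[{"tx":0,"ty":0,"tz":0,"ax":0,"ay":0,"az":5,"jaw":-1},{"tx":0,"ty":0,"tz":0,"ax":0,"ay":0,"az":5,"jaw":-1},{"tx":0,"ty":0,"tz":0,"ax":0,"ay":0,"az":5,"jaw":-1},{"tx":0,"ty":0,"tz":0,"ax":0,"ay":0,"az":5,"jaw":-1},{"tx":0,"ty":0,"tz":0,"ax":0,"ay":0,"az":5.4,"jaw":-1},{"tx":0,"ty":0,"tz":0.02,"ax":0,"ay":0,"az":0,"jaw":-1},{"tx":0,"ty":0,"tz":0.02,"ax":0,"ay":0,"az":0,"jaw":-1},{"tx":0,"ty":0,"tz":0.02,"ax":0,"ay":0,"az":0,"jaw":-1},{"tx":0,"ty":0,"tz":0,"ax":0,"ay":0,"az":0,"jaw":-1},{"tx":0,"ty":0,"tz":0,"ax":0,"ay":0,"az":0,"jaw":-1}]'
python3 - <<'E'
from h import *
print(telemetry.get_obs()["q"].round(1))
t=optics.camera("top"); s=optics.camera("side")
a=cv2.resize(t["color"][130:240,330:430],None,fx=4,fy=4); b=cv2.resize(s["color"][100:210,250:350],None,fx=4,fy=4)
cv2.imwrite("pics/two2.png",np.hstack([a,b])[:,:,::-1])
E
```

```text
time: 2.9
ee_pos: [0.548, -0.2168, 0.1722]
tcp_rot: [180.0, -0.0, -6.0]
wrist_force: [0.7, 0.4, -0.4]
opening: -0.0002
grasp_force: 0.0
[-21.6   9.5   8.6  89.    0.  164.5]
```

View pics/two2.png

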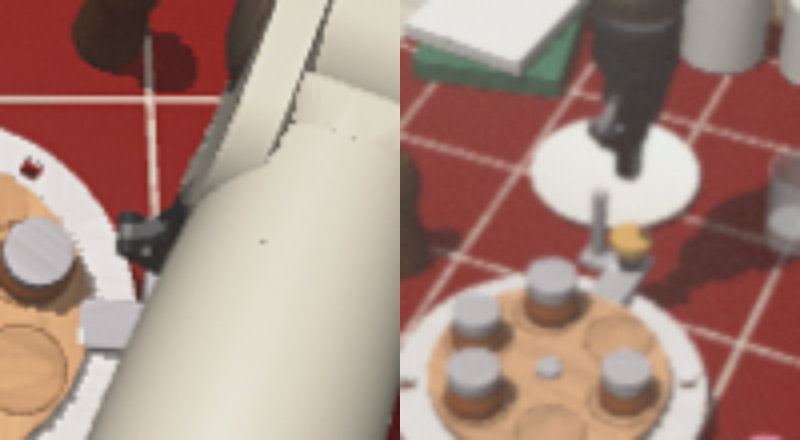

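The side view shows the shut fingers directly above the button, with the post just to their left. I'm descending now.

```bash
python3 -m handwheel '[{"tx":0,"ty":0,"tz":0.012,"ax":0,"ay":0,"az":0,"jaw":-1},{"tx":0,"ty":0,"tz":0.012,"ax":0,"ay":0,"az":0,"jaw":-1},{"tx":0,"ty":0,"tz":0.012,"ax":0,"ay":0,"az":0,"jaw":-1},{"tx":0,"ty":0,"tz":0.012,"ax":0,"ay":0,"az":0,"jaw":-1},{"tx":0,"ty":0,"tz":0.012,"ax":0,"ay":0,"az":0,"jaw":-1},{"tx":0,"ty":0,"tz":0.003,"ax":0,"ay":0,"az":0,"jaw":-1},{"tx":0,"ty":0,"tz":0.003,"ax":0,"ay":0,"az":0,"jaw":-1},{"tx":0,"ty":0,"tz":0.003,"ax":0,"ay":0,"az":0,"jaw":-1},{"tx":0,"ty":0,"tz":0.003,"ax":0,"ay":0,"az":0,"jaw":-1},{"tx":0,"ty":0,"tz":0,"ax":0,"ay":0,"az":0,"jaw":-1}]'
```

```text
time: 4.25
ee_pos: [0.548, -0.2168, 0.0995]
tcp_rot: [180.0, -0.0, -6.0]
wrist_force: [-0.8, -0.5, 3.1]
opening: -0.0003
grasp_force: 1.6
```

```bash
python3 -m handwheel '[{"tx":0,"ty":0,"tz":0.002,"ax":0,"ay":0,"az":0,"jaw":-1},{"tx":0,"ty":0,"tz":0.002,"ax":0,"ay":0,"az":0,"jaw":-1},{"tx":0,"ty":0,"tz":0.002,"ax":0,"ay":0,"az":0,"jaw":-1},{"tx":0,"ty":0,"tz":0.002,"ax":0,"ay":0,"az":0,"jaw":-1},{"tx":0,"ty":0,"tz":0,"ax":0,"ay":0,"az":0,"jaw":-1},{"tx":0.002,"ty":0,"tz":0,"ax":0,"ay":0,"az":0,"jaw":-1},{"tx":0.002,"ty":0,"tz":0,"ax":0,"ay":0,"az":0,"jaw":-1},{"tx":0.002,"ty":0,"tz":0,"ax":0,"ay":0,"az":0,"jaw":-1},{"tx":0.002,"ty":0,"tz":0,"ax":0,"ay":0,"az":0,"jaw":-1},{"tx":0,"ty":0,"tz":0,"ax":0,"ay":0,"az":0,"jaw":-1}]'
```

```text
time: 5.5
ee_pos: [0.5558, -0.2172, 0.0913]
tcp_rot: [-180.0, 0.0, -6.0]
wrist_force: [1.3, 1.1, 5.0]
opening: 0.0002
grasp_force: 2.5
```

```bash
python3 -m handwheel '[{"tx":0.002,"ty":0,"tz":0,"ax":0,"ay":0,"az":0,"jaw":-1},{"tx":0.0055,"ty":-0.00065,"tz":0,"ax":0,"ay":0,"az":-2,"jaw":-1},{"tx":0.0055,"ty":-0.00065,"tz":0,"ax":0,"ay":0,"az":-2,"jaw":-1},{"tx":0.0055,"ty":-0.00065,"tz":0,"ax":0,"ay":0,"az":-2,"jaw":-1},{"tx":0.0055,"ty":-0.00065,"tz":0,"ax":0,"ay":0,"az":-2,"jaw":-1},{"tx":0.0055,"ty":-0.00065,"tz":0,"ax":0,"ay":0,"az":-2,"jaw":-1},{"tx":0.0055,"ty":-0.00065,"tz":0,"ax":0,"ay":0,"az":-2,"jaw":-1},{"tx":0.0055,"ty":-0.00065,"tz":0,"ax":0,"ay":0,"az":-2,"jaw":-1},{"tx":0.0055,"ty":-0.00065,"tz":0,"ax":0,"ay":0,"az":-2,"jaw":-1},{"tx":0,"ty":0,"tz":0,"ax":0,"ay":0,"az":0,"jaw":-1}]'
python3 - <<'E'
from h import *
s=optics.camera("side");t=optics.camera("top")
a=cv2.resize(t["color"][130:240,330:430],None,fx=4,fy=4); b=cv2.resize(s["color"][100:210,250:350],None,fx=4,fy=4)
cv2.imwrite("pics/two3.png",np.hstack([a,b])[:,:,::-1])
E
```

```text
time: 6.75
ee_pos: [0.6016, -0.2109, 0.0911]
tcp_rot: [-179.9, 0.0, 10.0]
wrist_force: [-1.0, 3.4, 6.4]
opening: -0.0001
grasp_force: 2.6
```

View pics/two3.png

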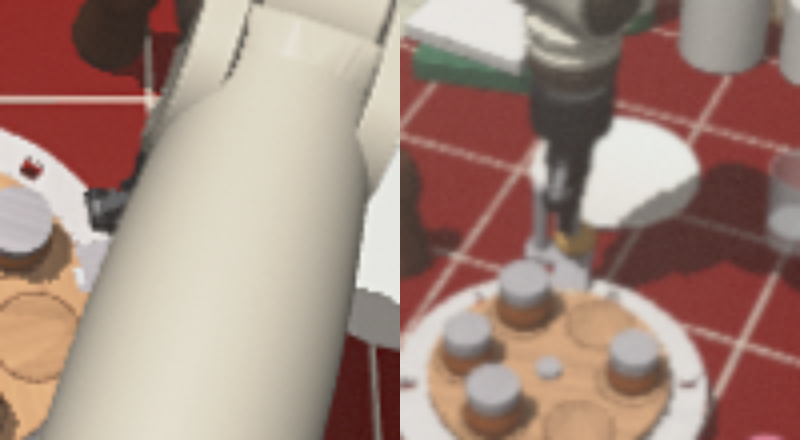

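The plate is turning, by about 16° so far. The fingertip is on the button and pushing against the post, and the jars are riding along.

```bash
python3 -m handwheel '[{"tx":0.0055,"ty":-0.00065,"tz":0,"ax":0,"ay":0,"az":-2,"jaw":-1},{"tx":0.0055,"ty":-0.00065,"tz":0,"ax":0,"ay":0,"az":-2,"jaw":-1},{"tx":0.0055,"ty":-0.00065,"tz":0,"ax":0,"ay":0,"az":-2,"jaw":-1},{"tx":0.0055,"ty":-0.00065,"tz":0,"ax":0,"ay":0,"az":-2,"jaw":-1},{"tx":0.0055,"ty":-0.00065,"tz":0,"ax":0,"ay":0,"az":-2,"jaw":-1},{"tx":0.0055,"ty":-0.00065,"tz":0,"ax":0,"ay":0,"az":-2,"jaw":-1},{"tx":0.0055,"ty":-0.00065,"tz":0,"ax":0,"ay":0,"az":-2,"jaw":-1},{"tx":0.0055,"ty":-0.00065,"tz":0,"ax":0,"ay":0,"az":-2,"jaw":-1},{"tx":0.0055,"ty":-0.00065,"tz":0,"ax":0,"ay":0,"az":-2,"jaw":-1},{"tx":0.0055,"ty":-0.00065,"tz":0,"ax":0,"ay":0,"az":-2,"jaw":-1}]'
python3 -m handwheel '[{"tx":0.0055,"ty":-0.00065,"tz":0,"ax":0,"ay":0,"az":-2,"jaw":-1},{"tx":0.0055,"ty":-0.00065,"tz":0,"ax":0,"ay":0,"az":-2,"jaw":-1},{"tx":0.0055,"ty":-0.00065,"tz":0,"ax":0,"ay":0,"az":-2,"jaw":-1},{"tx":0.0055,"ty":-0.00065,"tz":0,"ax":0,"ay":0,"az":-2,"jaw":-1},{"tx":0.0055,"ty":-0.00065,"tz":0,"ax":0,"ay":0,"az":-2,"jaw":-1},{"tx":0,"ty":0,"tz":0,"ax":0,"ay":0,"az":0,"jaw":-1},{"tx":0,"ty":0,"tz":-0.005,"ax":0,"ay":0,"az":0,"jaw":-1},{"tx":0,"ty":0,"tz":-0.005,"ax":0,"ay":0,"az":0,"jaw":-1},{"tx":0,"ty":0,"tz":-0.01,"ax":0,"ay":0,"az":0,"jaw":-1},{"tx":0,"ty":0,"tz":-0.006,"ax":0,"ay":0,"az":0,"jaw":-1}]'
python3 - <<'E'
from h import *
s=optics.camera("side");t=optics.camera("top")
a=cv2.resize(t["color"][130:240,330:430],None,fx=4,fy=4); b=cv2.resize(s["color"][100:210,250:350],None,fx=4,fy=4)
cv2.imwrite("pics/two4.png",np.hstack([a,b])[:,:,::-1])
E
```

```text
time: 8.1
ee_pos: [0.6507, -0.1872, 0.0911]
tcp_rot: [-179.9, 0.0, 30.1]
wrist_force: [-2.8, 3.0, 5.4]
opening: 0.0001
grasp_force: 2.6
time: 9.35
ee_pos: [0.6723, -0.1701, 0.1182]
tcp_rot: [180.0, -0.0, 39.9]
wrist_force: [-0.0, 0.2, 0.2]
opening: 0.0
grasp_force: 0.0
```

View pics/two4.png

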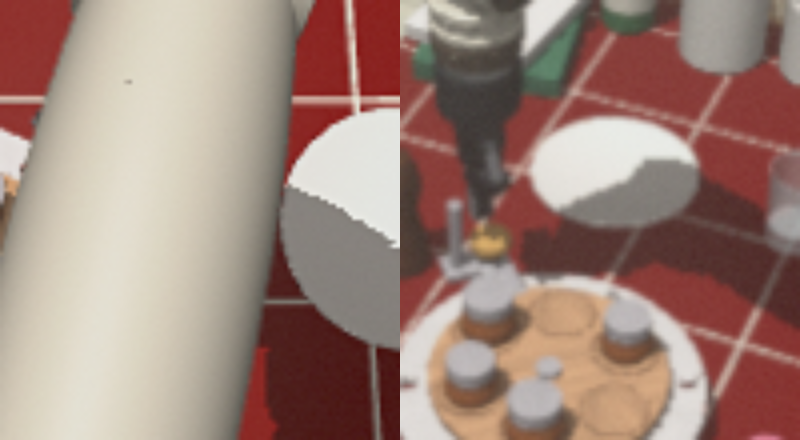

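The button is released and sits below the fingertips, which are still level with the post. The plate is at about 46°. I'll keep pushing on the post until the pin snaps in.

```bash
python3 -m handwheel '[{"tx":0.0055,"ty":-0.00065,"tz":0,"ax":0,"ay":0,"az":-2,"jaw":-1},{"tx":0.0055,"ty":-0.00065,"tz":0,"ax":0,"ay":0,"az":-2,"jaw":-1},{"tx":0.0055,"ty":-0.00065,"tz":0,"ax":0,"ay":0,"az":-2,"jaw":-1},{"tx":0.0055,"ty":-0.00065,"tz":0,"ax":0,"ay":0,"az":-2,"jaw":-1},{"tx":0.0028,"ty":-0.0003,"tz":0,"ax":0,"ay":0,"az":-1,"jaw":-1},{"tx":0.0014,"ty":-0.00016,"tz":0,"ax":0,"ay":0,"az":-0.5,"jaw":-1},{"tx":0.0014,"ty":-0.00016,"tz":0,"ax":0,"ay":0,"az":-0.5,"jaw":-1},{"tx":0.0014,"ty":-0.00016,"tz":0,"ax":0,"ay":0,"az":-0.5,"jaw":-1},{"tx":0.0014,"ty":-0.00016,"tz":0,"ax":0,"ay":0,"az":-0.5,"jaw":-1},{"tx":0,"ty":0,"tz":0,"ax":0,"ay":0,"az":0,"jaw":-1}]'
```

```text
time: 10.7
ee_pos: [0.6914, -0.146, 0.1173]
tcp_rot: [180.0, -0.0, 51.0]
wrist_force: [-1.6, -0.6, -0.9]
opening: 0.0002
grasp_force: 0.7
```

```bash
python3 -m handwheel '[{"tx":0.0014,"ty":-0.00016,"tz":0,"ax":0,"ay":0,"az":-0.5,"jaw":-1},{"tx":0.0007,"ty":-0.00008,"tz":0,"ax":0,"ay":0,"az":-0.25,"jaw":-1},{"tx":0.0007,"ty":-0.00008,"tz":0,"ax":0,"ay":0,"az":-0.25,"jaw":-1},{"tx":0.0007,"ty":-0.00008,"tz":0,"ax":0,"ay":0,"az":-0.25,"jaw":-1},{"tx":0.0007,"ty":-0.00008,"tz":0,"ax":0,"ay":0,"az":-0.25,"jaw":-1},{"tx":0,"ty":0,"tz":0,"ax":0,"ay":0,"az":0,"jaw":-1},{"tx":0,"ty":0,"tz":0,"ax":0,"ay":0,"az":0,"jaw":-1},{"tx":0,"ty":0,"tz":0,"ax":0,"ay":0,"az":0,"jaw":-1},{"tx":0,"ty":0,"tz":0,"ax":0,"ay":0,"az":0,"jaw":-1},{"tx":0,"ty":0,"tz":0,"ax":0,"ay":0,"az":0,"jaw":-1}]'
python3 - <<'E'
from h import *
s=optics.camera("side")
cv2.imwrite("pics/s5.png",cv2.resize(s["color"][120:230,230:340],None,fx=5,fy=5,interpolation=cv2.INTER_CUBIC)[:,:,::-1])
E
```

```text
time: 11.95
ee_pos: [0.6935, -0.1424, 0.1174]
tcp_rot: [180.0, -0.0, 52.5]
wrist_force: [-0.4, -1.1, -0.7]
opening: -0.0002
grasp_force: 0.3
```

View pics/s5.png

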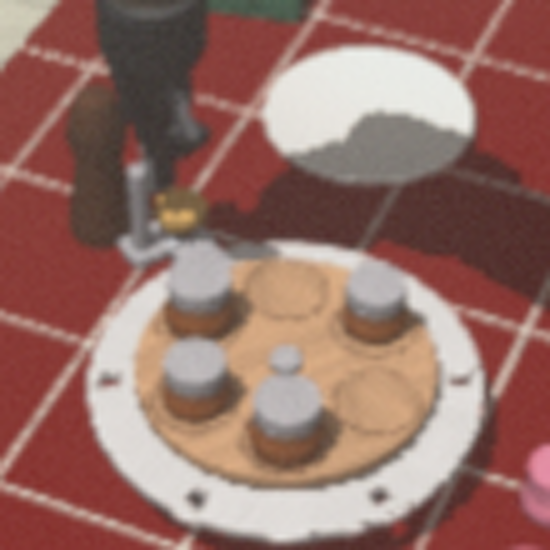

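The view shows the plate nearly at the next hole, with the jars on their marks. The contact force is only about 1 N, so the pin is not locked yet. I'll creep on.

```bash
python3 -m handwheel '[{"tx":0.0007,"ty":-0.00008,"tz":0,"ax":0,"ay":0,"az":-0.25,"jaw":-1},{"tx":0,"ty":0,"tz":0,"ax":0,"ay":0,"az":0,"jaw":-1},{"tx":0.0007,"ty":-0.00008,"tz":0,"ax":0,"ay":0,"az":-0.25,"jaw":-1},{"tx":0,"ty":0,"tz":0,"ax":0,"ay":0,"az":0,"jaw":-1},{"tx":0.0007,"ty":-0.00008,"tz":0,"ax":0,"ay":0,"az":-0.25,"jaw":-1},{"tx":0,"ty":0,"tz":0,"ax":0,"ay":0,"az":0,"jaw":-1},{"tx":0.0007,"ty":-0.00008,"tz":0,"ax":0,"ay":0,"az":-0.25,"jaw":-1},{"tx":0,"ty":0,"tz":0,"ax":0,"ay":0,"az":0,"jaw":-1},{"tx":0,"ty":0,"tz":0,"ax":0,"ay":0,"az":0,"jaw":-1},{"tx":0,"ty":0,"tz":0,"ax":0,"ay":0,"az":0,"jaw":-1}]'
```

```text
time: 13.25
ee_pos: [0.6949, -0.14, 0.1173]
tcp_rot: [-180.0, -0.0, 53.5]
wrist_force: [-0.1, -0.1, -0.2]
opening: 0.0001
grasp_force: 0.0
```

```bash
python3 -m handwheel '[{"tx":0.0007,"ty":-0.00008,"tz":0,"ax":0,"ay":0,"az":-0.25,"jaw":-1},{"tx":0,"ty":0,"tz":0,"ax":0,"ay":0,"az":0,"jaw":-1},{"tx":0.0007,"ty":-0.00008,"tz":0,"ax":0,"ay":0,"az":-0.25,"jaw":-1},{"tx":0,"ty":0,"tz":0,"ax":0,"ay":0,"az":0,"jaw":-1},{"tx":0.0007,"ty":-0.00008,"tz":0,"ax":0,"ay":0,"az":-0.25,"jaw":-1},{"tx":0,"ty":0,"tz":0,"ax":0,"ay":0,"az":0,"jaw":-1},{"tx":0.0007,"ty":-0.00008,"tz":0,"ax":0,"ay":0,"az":-0.25,"jaw":-1},{"tx":0,"ty":0,"tz":0,"ax":0,"ay":0,"az":0,"jaw":-1},{"tx":0,"ty":0,"tz":0,"ax":0,"ay":0,"az":0,"jaw":-1},{"tx":0,"ty":0,"tz":0,"ax":0,"ay":0,"az":0,"jaw":-1}]'
```

```text
time: 14.5
ee_pos: [0.6963, -0.1376, 0.1173]
tcp_rot: [180.0, -0.0, 54.5]
wrist_force: [0.3, -0.5, -0.1]
opening: -0.0005
grasp_force: 0.0
```

```bash
python3 -m handwheel '[{"tx":0.0007,"ty":-0.00008,"tz":0,"ax":0,"ay":0,"az":-0.25,"jaw":-1},{"tx":0,"ty":0,"tz":0,"ax":0,"ay":0,"az":0,"jaw":-1},{"tx":0.0007,"ty":-0.00008,"tz":0,"ax":0,"ay":0,"az":-0.25,"jaw":-1},{"tx":0,"ty":0,"tz":0,"ax":0,"ay":0,"az":0,"jaw":-1},{"tx":0.0007,"ty":-0.00008,"tz":0,"ax":0,"ay":0,"az":-0.25,"jaw":-1},{"tx":0,"ty":0,"tz":0,"ax":0,"ay":0,"az":0,"jaw":-1},{"tx":0.0007,"ty":-0.00008,"tz":0,"ax":0,"ay":0,"az":-0.25,"jaw":-1},{"tx":0,"ty":0,"tz":0,"ax":0,"ay":0,"az":0,"jaw":-1},{"tx":0,"ty":0,"tz":0,"ax":0,"ay":0,"az":0,"jaw":-1},{"tx":0,"ty":0,"tz":0,"ax":0,"ay":0,"az":0,"jaw":-1}]'
python3 - <<'E'
from h import *
s=optics.camera("side"); h=cv2.cvtColor(s["color"],cv2.COLOR_RGB2HSV); C=np.array([.556,-.0585])
roi=np.zeros(h.shape[:2],bool); roi[140:225,245:325]=1
m=(h[...,0]>15)&(h[...,0]<32)&(h[...,1]>110)&(h[...,2]>90)&roi
for b in blob(m)[:6]:
    for z in(.104,.093):
        d=ray(s,b[0],z)-C; print(b,z,np.hypot(*d).round(4),np.degrees(np.arctan2(d[1],d[0])).round(1))
E
```

```text
time: 15.75
ee_pos: [0.697, -0.1366, 0.1173]
tcp_rot: [180.0, 0.1, 55.4]
wrist_force: [-5.4, -8.7, 0.2]
opening: -0.0
grasp_force: 4.9
(array([263.7, 161.3]), 24, [260, 159, 7, 5]) 0.104 0.1489 -31.6
(array([263.7, 161.3]), 24, [260, 159, 7, 5]) 0.093 0.1594 -33.9
```

The push is now stalled at 10 N, so the pin is in. I'll back off and lift.

```bash
python3 -m handwheel '[{"tx":-0.003,"ty":0,"tz":0,"ax":0,"ay":0,"az":0,"jaw":-1},{"tx":-0.005,"ty":0,"tz":0,"ax":0,"ay":0,"az":0,"jaw":-1},{"tx":0,"ty":0,"tz":-0.02,"ax":0,"ay":0,"az":0,"jaw":-1},{"tx":0,"ty":0,"tz":-0.03,"ax":0,"ay":0,"az":0,"jaw":-1},{"tx":0,"ty":0,"tz":-0.04,"ax":0,"ay":0,"az":0,"jaw":-1},{"tx":0,"ty":0,"tz":-0.04,"ax":0,"ay":0,"az":0,"jaw":-1},{"tx":-0.04,"ty":0,"tz":0,"ax":0,"ay":0,"az":0,"jaw":-1},{"tx":-0.05,"ty":0,"tz":0,"ax":0,"ay":0,"az":0,"jaw":-1},{"tx":-0.05,"ty":0,"tz":0,"ax":0,"ay":0,"az":0,"jaw":-1},{"tx":-0.05,"ty":0,"tz":0,"ax":0,"ay":0,"az":0,"jaw":-1}]'
python3 -m handwheel '[{"tx":-0.04,"ty":0,"tz":0,"ax":0,"ay":0,"az":0,"jaw":-1},{"tx":-0.04,"ty":0,"tz":0,"ax":0,"ay":0,"az":0,"jaw":-1},{"tx":0,"ty":0,"tz":0,"ax":0,"ay":0,"az":0,"jaw":-1},{"tx":0,"ty":0,"tz":0,"ax":0,"ay":0,"az":0,"jaw":-1},{"tx":0,"ty":0,"tz":0,"ax":0,"ay":0,"az":0,"jaw":-1},{"tx":0,"ty":0,"tz":0,"ax":0,"ay":0,"az":0,"jaw":-1},{"tx":0,"ty":0,"tz":0,"ax":0,"ay":0,"az":0,"jaw":-1},{"tx":0,"ty":0,"tz":0,"ax":0,"ay":0,"az":0,"jaw":-1},{"tx":0,"ty":0,"tz":0,"ax":0,"ay":0,"az":0,"jaw":-1},{"tx":0,"ty":0,"tz":0,"ax":0,"ay":0,"az":0,"jaw":-1}]'
python3 - <<'E'
from h import *
t=optics.camera("top");s=optics.camera("side"); C=np.array([.556,-.0585])
for n,c,r in(("side",s,(245,140,325,225)),("top",t,(320,140,400,225))):
    h=cv2.cvtColor(c["color"],cv2.COLOR_RGB2HSV)
    roi=np.zeros(h.shape[:2],bool); roi[r[1]:r[3],r[0]:r[2]]=1
    for b in blob((h[...,0]>15)&(h[...,0]<30)&(h[...,1]>120)&(h[...,2]>120)&roi):
      for z in(.104,.093):
        d=ray(c,b[0],z)-C; print(n,b,z,d+C,np.hypot(*d).round(4),np.degrees(np.arctan2(d[1],d[0])).round(1))
a=cv2.resize(t["color"][140:250,280:380],None,fx=4,fy=4); b=cv2.resize(s["color"][120:230,230:330],None,fx=4,fy=4)
cv2.imwrite("pics/fin.png",np.hstack([a,b])[:,:,::-1])
E
```

```text
time: 17.05
ee_pos: [0.5845, -0.2991, 0.2474]
tcp_rot: [180.0, -0.0, 55.5]
wrist_force: [-0.0, 0.4, 0.8]
opening: 0.0
grasp_force: 0.0
time: 18.3
ee_pos: [0.54, -0.3641, 0.2473]
tcp_rot: [-180.0, 0.0, 55.5]
wrist_force: [0.6, -0.0, 0.1]
opening: 0.0002
grasp_force: 0.0
side (array([264.4, 159.4]), 51, [260, 156, 10, 8]) 0.104 [ 0.68496863 -0.14700537] 0.1564 -34.5
side (array([264.4, 159.4]), 51, [260, 156, 10, 8]) 0.093 [ 0.69051192 -0.15789899] 0.1673 -36.5
top (array([345.8, 156.4]), 152, [339, 150, 14, 14]) 0.104 [ 0.68238877 -0.15052529] 0.1563 -36.1
top (array([345.8, 156.4]), 152, [339, 150, 14, 14]) 0.093 [ 0.68609943 -0.15203889] 0.1602 -35.7
```

View pics/fin.png

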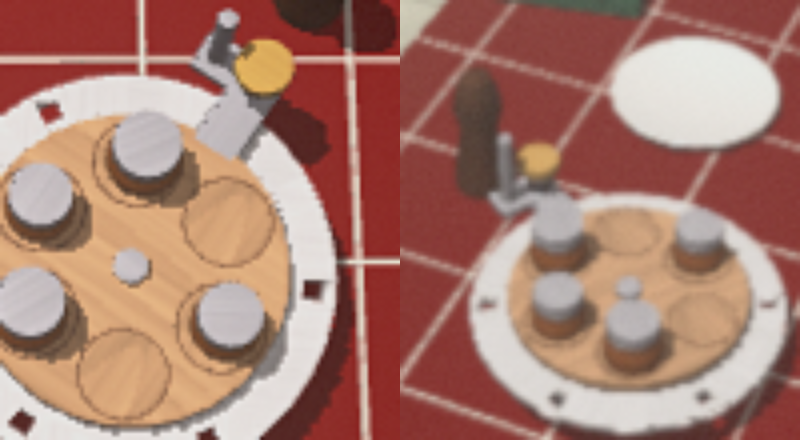

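Both views agree on a button height of 104 mm (up) at -36°, which is 60° from the start. The top crop shows the four jars on their marks and the old hole at (315,290) empty.

```bash
python3 -c "
from workcell import workorder; print(workorder.job_done())"
```

```text
the job is handed in; nothing more can be done
None
```

The turntable is one place (60°) further counter-clockwise with the plunger back up in the next hole, the four jars still stand on their marks, nothing else was touched, and I handed the job in at about 18 s; no verdict was shown.

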